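# Switch off the hand torch and lay it back on its charger

## Robot

A 7-joint arm with a two-finger parallel gripper is mounted at the origin on the work surface. World frame = base frame: x ahead of the robot, y to its left, z up, the work surface at z = 0. Lengths are in m, angles in rad, forces in N, time in s.
With the tool pointing down it reaches from about 0.4 to 0.85 m from the base axis. Payload 4.5 kg.
Tool frame: the origin (TCP) lies on the centre line of the jaws, within the pads' length; the fingertips stand ahead of it and the grasp point (between the pads) is the TCP (robot.tips_ahead is the z of the fingertips in the tool frame, in m); z points along the fingers, y is the line along which they close (so a half turn about z gives the same grasp; the last joint's range is limited). The gripper opens to 85 mm and grips with 20 to 120 N. Pads are 22 mm wide; open, the fingers measure 114 mm over their backs; the gripper's body (76 mm by 85 mm) begins 54 mm behind the grasp point. The pads swing forward as they close: fully open they stand 13 mm farther back than shut.
Start: joints at [1.25, 0.689, -0.195, 1.565, 0.157, 0.902, -0.215], TCP at [0.217, -0.586, 0.25] pointing down, gripper open.
Joint ranges: [-3.01, 3.01], [-0.46, 2.08], [-1.47, 1.51], [0.13, 2.56], [-1, 4.14], [0.04, 2.09], [-2.66, 2.66]. Speed limits (rad/s): [2.57, 2.57, 3.14, 3.14, 3.14, 3.14, 3.14].

## Interface

Orientations are given as a unit quaternion [x, y, z, w].
In Python, from workcell import robot gives the robot as it stands.
- The arm moves only by the tool arm_command, never from a script. Its argument "rows" is a list of rows, each a list of 3 entries, a list of its own where there are three numbers: the turn, a rotation vector about the tool's x, y, z in units of 8 degrees (1.0 is 8 degrees), then the shift along the tool's x, y, z in units of 60 mm (1.0 is 60 mm), then the closure, from 0 (fully open) to 1 (shut). In form: [[[wx, wy, wz], [dx, dy, dz], claw], ...]. A call has 1 to 20 rows; each row is the pose to reach, as a shift and turn from the pose commanded when the call began, along the tool's axes at that moment; what a row does not reach only later rows make up. A row lasts 1/8 s, in which the tool goes at most 62.5 mm and 10.7 degrees, less where a joint would pass 70% of its speed; a pose out of reach is approached as far as the arm can. A call with a gripper value outside its range is refused whole. The fingers move at their own pace and stop on an object; "force" is the grip in N (left out, the last holds). Time passes only in rows, so rows that repeat a pose let the fingers close. It gives the time, the measured TCP pose, the force, the opening and the grip force at its end, in the units of the state.
- robot.state(): the state, without advancing time (a new reading comes with each control period).
- robot.camera(name): name is "scene" or "side" or "wrist"; returns (picture, depth): 400x640x3 uint8, blue, green, red; 400x640 float32, m along the optical axis (not along the pixel's ray), 0 where there is no reading.
- robot.calibration(name): a dict with "fx", "fy", "cx", "cy" (pixels), "pose" (4x4, takes a point from camera to world coordinates); the wrist camera has in their place "mount" (4x4, takes a point from camera to tool coordinates, whose origin is the TCP and whose axes are the flange's). Camera axes: x right, y down, z forward; pixel columns grow to the right and rows downward; lengths in m; the calibration is good to about 2 mm. A picture is of the moment at which its call begins: read the wrist's pose just before it. calibration takes no time and is no camera call.
- robot.hand_in(): hands the job in; it is judged then, once.
Trained networks look in the newest picture that a camera, given by its name, has taken for a name from the list of things; names that differ only in an ending like _2 or _b are one class to them, and where a whole thing is asked for, a point or a joint stands for the part that bears it (a point fixed in the world has none). Each returns a list of dicts, best first, with "score" (0 to 1); they miss things now and then, are a little off and sometimes report something else, mostly with a low value. They report only what shows in the picture. A call takes as long as a camera call. They do not tell look-alikes from the thing itself.
- robot.spot_in(name, camera): "centre" ([column, row] in pixels, amid what is visible of it).
- robot.silhouettes(name, camera): "region" (400x640 bool, what is visible of it) and "centre" ([column, row] in pixels, amid what is visible of it).
The state is a dict: "time": time; "q": joint angles; "joint_velocities": joint speeds; "joint_efforts": joint torques, N m; "position": TCP position; "orientation": TCP orientation; "force": force on the tool from outside, world axes, zero at the start; "moment": the same for the moment, N m; "width": finger opening in m; "grasp_force": force on a finger pad.
Only numpy, scipy, OpenCV 4.12 (cv2) and the standard library are available. Lean on these libraries where they do the work, as an engineer would, in place of code of your own. Each camera call takes 0.05 s, during which the arm holds its last target. There are 200 camera calls.

## Task

The yellow torch was left lying on the ledge by the door, still switched on. Switch it off: slide the flush red switch in its fingertip-wide slot all the way back towards the tail; and lay the torch level in its white charging cradle, switch upwards, its tail at the two contact pins and its lens at the low-lipped end (either job may come first). Lower the torch in, do not drop it, and leave the other loose things on the ledge where they are.

Things in the scene. Friction and masses are not known exactly. Their poses are not given: they have to be found in the camera images.
- torch_center (a point): Centre of the loose yellow torch (0.4 to 0.6 kg), 24 mm above its underside, mid-length. x to the lens, z up out of the switch face. 190 mm long. Yellow body from x -95 to +55 mm: 56 wide, 48 high, flat sides, gripped across at this centre. Black head from x +55 to +95: 66 wide, 50 high. Starts flat on the ledge, lens roughly away from the robot.
- torch_lens (a point): Centre of the round lens at the torch's +x end, 95 mm ahead of torch_center and 1 mm above it.
- recess (a point): Middle of the black open slot in the torch's top face, at the height of that face (24 mm above torch_center, 1 mm to the tail side of it). Axes as the torch. The slot is 102 mm long (x), 34 mm wide, 6 mm deep. The red slide switch runs in it and fills its width.
- switch_top (a point): Centre of the ribbed top of the red slide switch, flush with the torch's top face: 18 mm long (x), 31 wide, 6 high, upright end faces. Push it with a fingertip let down into the slot beside it; on its lens side the slot is clear for 47 mm when fully on, so shut fingertips of up to 40 x 28 mm fit. Pressing and dragging its top also works.
- switch (a joint): Travel of the slide switch along the torch's x, m: 0 = fully off (switch centre 24 mm to the tail side of torch_center), 0.018 = fully on (6 mm to the tail side). About 1 N of friction, no spring, stays where left, dead stop at both ends. Starts at or near on.
- cradle: White charging cradle fixed to the ledge, 224 mm long, 94 wide; origin at the centre of its underside, x to the end where the lens goes, z up. Floor 8 mm above the ledge. Between x -48 and +48 mm it has no walls and is only 48 wide: room for fingers. A seated torch has its centre above the origin (play 6 mm each way along, 5 across), 32 mm above the ledge, x along the cradle's x.
- cradle_tail (a point): On the cradle's floor, midway across the inner face of its tail end wall (x = -101 mm, with two brass pins; the torch's tail goes here). Axes as the cradle. The tail cup's side walls have inner faces 33 mm either side, run 50 mm forward and, like the end wall, stand 18 mm above the floor.
- cradle_head (a point): On the cradle's floor, midway across the inner face of its low head-end lip (x = +101 mm, 7 mm above the floor; the lens goes here). Axes as the cradle. The head cup's side walls have inner faces 38 mm either side, run from 45 mm behind to 5 mm ahead of this point and stand 16 mm above the floor.
- coin_tray: Bystander: open blue silicone coin tray 120 x 160 x 22 mm; origin at the centre of its underside.
- opener: Bystander: chrome bottle opener 150 mm long, 47 mm wide, 9 mm high; origin about the middle, on its underside.
- remote: Bystander: black remote control 165 x 46 x 18 mm; origin at the centre of its underside.
- bead_dish: Bystander: round glass dish of beads, 124 mm across, 32 mm high; origin at the centre of its underside.
- spectacle_case: Bystander: brown spectacle case 70 x 165 x 34 mm; origin at the centre of its underside.
Not all that is in view belongs to the job. Of the things that look like the part that bears torch_center, the smaller one is meant.

How it is judged:
On the way:
1. the torch is lowered to within 15 mm of the cradle's floor, over its place, while the fingers still hold it (z of torch_center in the frame of cradle below 0.047 m and horizontal distance between torch_center and cradle below 0.02 m and contact force between the fingers and torch above 0.5 N), for 0.05 s.
At the end, for the whole second after the job is handed in: The switch is within 3 mm of fully off; the torch lies released and at rest in the cradle, its centre within 11 mm along, 9 mm across and 5 mm in height of its home place, level within 0.08 rad, switch upwards, lens at the low-lipped end (value of joint switch below 0.003 m and x of torch_center in the frame of cradle between -0.011 and 0.011 m and y of torch_center in the frame of cradle between -0.009 and 0.009 m and z of torch_center in the frame of cradle between 0.027 and 0.037 m and x of torch_lens in the frame of cradle above 0.07 m and angle between torch_center's own z axis and vertical below 0.08 rad and linear speed of torch below 0.02 m/s); the robot touches nothing.
It fails at once if the coin tray, bottle opener, remote, bead dish or spectacle case is moved by more than 30 mm (distance of any of coin_tray, opener, remote, bead_dish, spectacle_case from where it was at the start of the episode above 0.03 m).
It also fails if it takes over 58 s, if anything falls off the work surface, if the arm or the gripper's body presses on something with over 40 N, if the wrist force passes 120 N, or if a joint passes its speed limit or range.

## Working session

There is one attempt and no reset: what is moved stays moved. The work goes in short steps, Python scripts to look and compute and a tool call to move; the robot and the scene stay as the last step left them, time stands still between calls to the robot, and variables do not carry over. Pictures are saved under pics/ and viewed, at most 10 in all, crops included, and the job is handed in when it is done.

Besides the shell and the picture viewer there is one more tool, called after "Call:" as name(argument=value, ...), one argument or row to a line, values as JSON. arm_command: Moves the arm, as the interface text tells. Its arguments: {"type":"object","properties":{"rows":{"type":"array"},"force":{"type":"number"}},"required":["rows"]}

```bash
mkdir -p pics; ls; cat > h.py <<'E'
import numpy as np, cv2
from scipy.spatial.transform import Rotation as R
from workcell import robot
def campose(n, s=None):
    c=robot.calibration(n)
    if 'pose' in c: return c, np.array(c['pose'])
    s=s or robot.state(); T=np.eye(4); T[:3,:3]=R.from_quat(s['orientation']).as_matrix(); T[:3,3]=s['position']
    return c, T@np.array(c['mount'])
def cloud(n):
    c,T=campose(n); im,d=robot.camera(n)
    v,u=np.mgrid[:400,:640]
    P=np.stack([(u-c['cx'])/c['fx']*d,(v-c['cy'])/c['fy']*d,d],-1)
    W=P@T[:3,:3].T+T[:3,3]; W[d==0]=np.nan
    return im,W
E
python3 - <<'E'
from h import *
s=robot.state(); print(s); print(robot.tips_ahead)
ims=[]
for n in ['scene','side']:
    im,W=cloud(n); np.save(n+'.npy',W); cv2.imwrite(n+'.png',im)
    for k in ['torch_center','switch_top','recess','torch_lens','cradle','cradle_tail','cradle_head','coin_tray','opener','remote','bead_dish','spectacle_case']:
        for r in robot.spot_in(k,n)[:3]:
            u,v=[int(round(x)) for x in r['centre']]
            print(n,k,round(r['score'],2),(u,v),np.round(np.nanmedian(W[v-1:v+2,u-1:u+2].reshape(-1,3),axis=0),3))
    cv2.imwrite(f'pics/{n}0.png',im)
E
```

```text
pics
{'time': 0.0, 'q': array([ 1.24977301,  0.69001937, -0.1945153 ,  1.56638152,  0.15731228,
        0.90248473, -0.21509468]), 'joint_velocities': array([ 0.00072895,  0.0001026 , -0.00057149,  0.00090448, -0.00029482,
        0.00191377, -0.00042198]), 'joint_efforts': array([ 3.39987810e-05, -5.39616859e+01, -1.26647428e+00, -1.58544284e+01,
        9.14622709e-03,  9.41109698e-03, -1.55752637e-07]), 'position': array([ 0.21687339, -0.58549269,  0.24945198]), 'orientation': array([ 9.84294255e-01,  1.76533050e-01, -2.37349992e-04, -9.19554150e-04]), 'force': array([-0.01331008,  0.20791217, -0.06511126]), 'moment': array([ 0.02254673, -0.01464571,  0.00344946]), 'grasp_force': 0.0, 'width': 0.08534547717552704}
0.019
scene torch_center 0.83 (157, 231) [ 0.259 -0.298  0.068]
scene torch_center 0.77 (272, 263) [ 0.537 -0.23   0.044]
scene switch_top 0.41 (269, 250) [ 0.508 -0.205  0.049]
scene recess 0.58 (274, 262) [ 0.537 -0.225  0.044]
scene recess 0.57 (158, 232) [ 0.265 -0.299  0.069]
scene torch_lens 0.86 (276, 263) [ 0.542 -0.225  0.044]
scene cradle 0.95 (346, 186) [0.496
[... 471 characters left out ...]
) [ 0.16  -0.284  0.066]
side recess 0.89 (416, 195) [ 0.2   -0.235  0.057]
side recess 0.63 (325, 196) [ 0.51  -0.17   0.029]
side torch_lens 0.92 (329, 191) [ 0.5   -0.183  0.044]
side torch_lens 0.75 (415, 194) [ 0.204 -0.232  0.058]
side cradle 0.94 (295, 258) [0.502 0.179 0.008]
side cradle_tail 0.88 (297, 259) [0.495 0.182 0.008]
side cradle_head 0.97 (297, 259) [0.495 0.182 0.008]
side coin_tray 0.89 (233, 205) [ 0.808 -0.043  0.006]
side opener 0.6 (334, 324) [0.332 0.391 0.008]
side remote 0.84 (349, 173) [ 0.476 -0.416  0.019]
side remote 0.15 (335, 322) [0.332 0.383 0.007]
side bead_dish 0.66 (186, 294) [0.707 0.416 0.016]
side spectacle_case 0.22 (326, 194) [ 0.506 -0.168  0.041]
```

View pics/scene0.png

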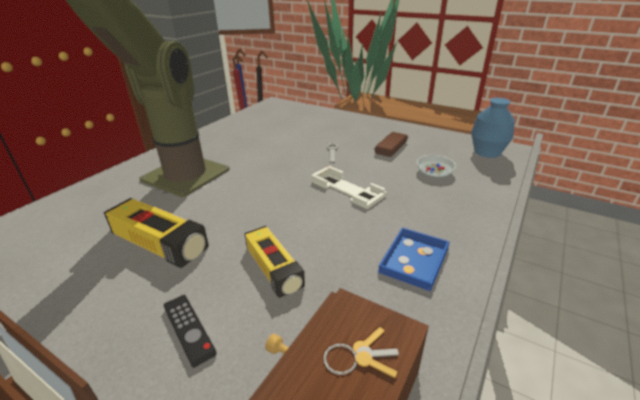

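View pics/side0.png

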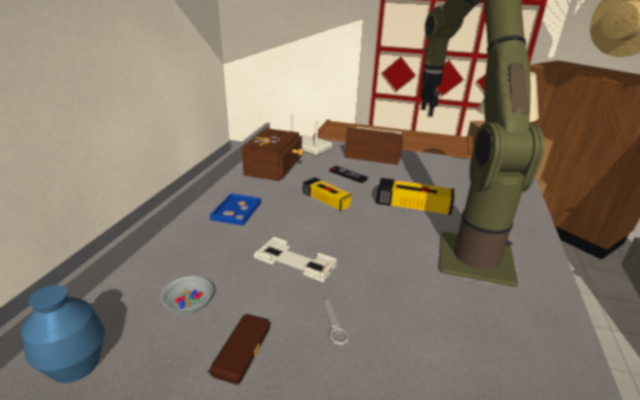

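Scene view: the small torch lies at about (272,262), the larger look-alike at (157,231) and the cradle at (346,186). In the side view the small torch is at (326,194) and the cradle at (297,259). Next I measure axes from the clouds.

```bash
cat > m.py <<'E'
from h import *
def fit(XY):
    r=cv2.minAreaRect((XY*1000).astype(np.float32)); b=cv2.boxPoints(r)/1000
    e=[b[1]-b[0],b[2]-b[1]]; e=max(e,key=np.linalg.norm); 
    return np.round(np.array(r[0])/1000,4), np.round(r[1],0), round(np.degrees(np.arctan2(e[1],e[0])),1)
E
python3 - <<'E'
from m import *
for n in ['scene','side']:
    W=np.load(n+'.npy'); im=cv2.imread(n+'.png'); hsv=cv2.cvtColor(im,cv2.COLOR_BGR2HSV)
    H,S,V=[hsv[...,i].astype(int) for i in range(3)]
    box=lambda x0,x1,y0,y1,z0,z1:(W[...,0]>x0)&(W[...,0]<x1)&(W[...,1]>y0)&(W[...,1]<y1)&(W[...,2]>z0)&(W[...,2]<z1)
    T=box(.38,.68,-.36,-.1,.035,.07); top=T
    P=W[top]; print(n,'torch top',len(P),fit(P[:,:2]),np.percentile(P[:,2],[5,50,95]).round(4))
    Y=T&(H>18)&(H<35)&(S>120); P=W[Y]; print(' yellow',len(P),fit(P[:,:2]),P.mean(0).round(3))
    B=T&(V<60); P=W[B]; print(' black',len(P),P.mean(0).round(3))
    Rd=T&((H<8)|(H>172))&(S>130); P=W[Rd]; print(' red',len(P),P.mean(0).round(3))
    C=box(.34,.66,.05,.32,.004,.06)&(V>110); P=W[C]; print(' cradle',len(P),fit(P[:,:2]))
    C=box(.34,.66,.05,.32,.0,.06)
    c,f,a=fit(P[:,:2]); d=np.array([np.cos(np.radians(a)),np.sin(np.radians(a))])
    Q=W[C]; t=(Q[:,:2]-c)@d; l=np.abs((Q[:,:2]-c)@np.array([-d[1],d[0]]))
    for lo in np.arange(-.12,.12,.02):
        m=(t>lo)&(t<lo+.02)&(l<.05); print('  ',round(lo,2),m.sum(),np.percentile(Q[m,2],[50,90,98]).round(3) if m.sum() else '', end='')
    print()
print(robot.calibration('wrist'))
E
```

```text
scene torch top 1761 (array([ 0.5128, -0.2048]), array([ 66., 193.]), np.float32(-27.4)) [0.0397 0.0489 0.0518]
 yellow 797 (array([ 0.4997, -0.1994]), array([ 60., 151.]), np.float32(-27.9)) [ 0.496 -0.199  0.048]
 black 80 [ 0.583 -0.261  0.045]
 red 88 [ 0.508 -0.201  0.048]
 cradle 1229 (array([0.4994, 0.1831]), array([271., 308.]), np.float32(-1.8))
   -0.12 113 [0.019 0.028 0.029]   -0.1 159 [0.012 0.027 0.029]   -0.08 142 [0.01  0.026 0.028]   -0.06 159 [0.01  0.023 0.029]   -0.04 106 [0.008 0.01  0.011]   -0.02 104 [0.008 0.011 0.011]   0.0 111 [0.007 0.01  0.011]   0.02 97 [0.008 0.011 0.011]   0.04 69 [0.009 0.011 0.012]   0.06 99 [0.01  0.023 0.026]   0.08 102 [0.011 0.024 0.026]   0.1 175 [0.01  0.018 0.025]
side torch top 546 (array([ 0.5106, -0.202 ]), array([ 69., 192.]), np.float32(-25.6)) [0.0372 0.0465 0.0506]
 yellow 409 (array([ 0.4981, -0.1961]), array([ 64., 164.]), np.float32(-27.7)) [ 0.495 -0.188  0.045]
 black 74 [ 0.575 -0.222  0.046]
 red 14 [ 0.504 -0.197  0.046]
 cradle 1318 (array([0.4986, 0.1987]), array([239., 297.]), np.float32(-76.0))
   -0.12 95 [0.001 0.002 0.003]   -0.1 80 [0.001 0.002 0.003]   -0.08 68 [0.001 0.002 0.003]   -0.06 140 [0.002 0.024 0.027]   -0.04 71 [0.001 0.003 0.01 ]   -0.02 127 [0.007 0.009 0.011]   0.0 162 [0.007 0.009 0.01 ]   0.02 115 [0.008 0.01  0.011]   0.04 89 [0.006 0.009 0.01 ]   0.06 98 [0.006 0.018 0.023]   0.08 68 [0.002 0.023 0.025]   0.1 32 [0.001 0.002 0.003]
{'fx': 309.6558277421623, 'fy': 309.6558277421623, 'cx': 321.0369573420586, 'cy': 200.86572295679255, 'mount': array([[-1.02064916e-04, -9.62368408e-01, -2.71748112e-01,
         6.82787267e-02],
       [ 9.99999839e-01,  5.36945274e-05, -5.65740144e-04,
         1.81796449e-03],
       [ 5.59041828e-04, -2.71748126e-01,  9.62368247e-01,
        -1.22963268e-01],
       [ 0.00000000e+00,  0.00000000e+00,  0.00000000e+00,
         1.00000000e+00]])}
```

Call:
arm_command(
  rows=[
    [[0, 0, 3], [3.4, -2.1, 0], 0],
    [[0, 0, 6], [6.8, -4.2, 0], 0],
    [[0, 0, 6], [6.8, -4.2, 0], 0],
    [[0, 0, 6], [6.8, -4.2, 0], 0],
    [[0, 0, 6], [6.8, -4.2, 0], 0],
    [[0, 0, 6], [6.8, -4.2, 0], 0],
    [[0, 0, 6], [6.8, -4.2, 0], 0],
    [[0, 0, 6], [6.8, -4.2, 0], 0],
    [[0, 0, 6], [6.8, -4.2, 0], 0],
    [[0, 0, 6], [6.8, -4.2, 0], 0],
    [[0, 0, 6], [6.8, -4.2, 0], 0],
    [[0, 0, 6], [6.8, -4.2, 0], 0],
  ],
)

```text
time: 2.8
position: [0.5115, -0.2093, 0.2504]
orientation: [0.971, -0.24, -0.0, 0.0]
force: [1.0, 0.6, 0.1]
width: 0.0853
grasp_force: 0.0
```

```bash
cat > t.py <<'E'
from m import *
s=robot.state(); print(s['time'],s['position'].round(4),R.from_quat(s['orientation']).as_matrix().round(3).tolist(),s['q'].round(2))
im,W=cloud('wrist'); np.save('wrist.npy',W); cv2.imwrite('wrist.png',im); cv2.imwrite('pics/w%d.png'%(s['time']*1000),im)
hsv=cv2.cvtColor(im,cv2.COLOR_BGR2HSV); H,S,V=[hsv[...,i].astype(int) for i in range(3)]
E
python3 - <<'E'
from t import *
T=(W[...,2]>.035)&(W[...,2]<.065)&(abs(W[...,0]-.513)<.13)&(abs(W[...,1]+.205)<.11)
P=W[T]; print('all',len(P),fit(P[:,:2]),np.percentile(P[:,2],[5,50,95]).round(4))
Y=T&(H>18)&(H<35)&(S>120); P=W[Y]; print('yellow',len(P),fit(P[:,:2]),np.median(P[:,2]))
Rd=T&((H<8)|(H>172))&(S>130); P=W[Rd]; print(' red',len(P),fit(P[:,:2]),np.median(P,axis=0))
for k in ['torch_center','recess','switch_top']:
  for r in robot.silhouettes(k,'wrist')[:2]:
    g=r['region']&(W[...,2]>.035)
    print(k,r['score'],r['centre'],W[g][:,:3].mean(0).round(4) if g.any() else 0)
E
```

```text
2.8 [ 0.5115 -0.2093  0.2504] [[0.885, -0.466, -0.0], [-0.466, -0.885, -0.0], [0.0, 0.0, -1.0]] [ 0.24  0.59  0.11  1.8  -0.09  0.76 -1.66]
all 9480 (array([ 0.5149, -0.2062]), array([ 66., 191.]), np.float32(-27.9)) [0.0411 0.0472 0.0498]
yellow 3758 (array([ 0.4968, -0.1966]), array([ 55., 150.]), np.float32(-27.7)) 0.047184348491682904
 red 518 (array([ 0.5074, -0.2013]), array([31., 20.]), np.float32(62.6)) [ 0.50823492 -0.20202483  0.04708694]
torch_center 0.79 [316.7, 168.8] [ 0.523  -0.2107  0.0463]
recess 0.97 [478.7, 291.2] [ 0.259  -0.2773  0.0629]
recess 0.77 [316.5, 166.4] [ 0.5231 -0.2107  0.0463]
switch_top 0.92 [496.5, 392.2] [ 0.1761 -0.2834  0.0656]
switch_top 0.83 [313.9, 187.5] [ 0.5085 -0.2035  0.0468]
```

Call:
arm_command(
  rows=[
    [[0, 0, 0], [0.02, -0.07, 0.8], 0],
    [[0, 0, 0], [0.02, -0.07, 1.6], 0],
    [[0, 0, 0], [0.02, -0.07, 2.4], 0],
    [[0, 0, 0], [0.02, -0.07, 3.0], 0],
    [[0, 0, 0], [0.02, -0.07, 3.4], 0],
    [[0, 0, 0], [0.02, -0.07, 3.65], 0],
    [[0, 0, 0], [0.02, -0.07, 3.65], 0],
    [[0, 0, 0], [0.02, -0.07, 3.65], 0.3],
    [[0, 0, 0], [0.02, -0.07, 3.65], 0.6],
    [[0, 0, 0], [0.02, -0.07, 3.65], 1],
    [[0, 0, 0], [0.02, -0.07, 3.65], 1],
    [[0, 0, 0], [0.02, -0.07, 3.65], 1],
    [[0, 0, 0], [0.02, -0.07, 3.65], 1],
    [[0, 0, 0], [0.02, -0.07, 3.65], 1],
  ],
  force=60,
)

```text
time: 4.75
position: [0.516, -0.2051, 0.0326]
orientation: [0.971, -0.239, 0.001, 0.0]
force: [-1.0, -0.6, 6.6]
width: 0.0549
grasp_force: 65.3
```

Call:
arm_command(
  rows=[
    [[0, 0, 0], [0, 0, -0.2], 1],
    [[0, 0, 0], [0, 0, -0.6], 1],
    [[0, 0, 0], [0, 0, -1.2], 1],
    [[0, 0, 0], [0, 0, -1.8], 1],
    [[0, 0, 0], [0, 0, -2.5], 1],
    [[0, 0, -0.6], [-0.2, -0.4, -3.3], 1],
    [[0, 0, -1.2], [-0.6, -1.0, -3.3], 1],
    [[0, 0, -2.0], [-1.0, -1.6, -3.3], 1],
    [[0, 0, -2.8], [-1.4, -2.3, -3.3], 1],
    [[0, 0, -3.5], [-1.8, -2.9, -3.3], 1],
    [[0, 0, -3.5], [-1.8, -2.9, -3.3], 1],
    [[0, 0, -3.5], [-1.8, -2.9, -3.3], 1],
    [[0, 0, -3.5], [-1.8, -2.9, -3.3], 1],
  ],
)

```text
time: 6.38
position: [0.5001, -0.0023, 0.2293]
orientation: [1.0, 0.001, -0.0, 0.001]
force: [0.4, 0.1, -5.1]
width: 0.0555
grasp_force: 65.7
```

```bash
cat > c.py <<'E'
from t import *
C=(abs(W[...,0]-.497)<.16)&(abs(W[...,1]-.183)<.11)&(W[...,2]>.004)&(W[...,2]<.045)&(V>100)&(S<70)
n,l,st,_=cv2.connectedComponentsWithStats(C.astype(np.uint8)); C=l==1+np.argmax(st[1:,4])
P=W[C]; c,f,a=fit(P[:,:2]); print('cradle',len(P),c,f,a)
a=(a+90)%180-90; d=np.array([np.cos(np.radians(a)),np.sin(np.radians(a))]); n=np.array([-d[1],d[0]])
t=(P[:,:2]-c)@d; w=(P[:,:2]-c)@n
for lo in np.arange(-.115,.115,.01):
    m=(t>lo)&(t<lo+.01); print(round(lo,3),m.sum(),np.percentile(P[m,2],[50,90,98]).round(3),np.percentile(w[m],[1,99]).round(3)) if m.sum()>3 else 0
for k in ['cradle_tail','cradle_head']:
  for r in robot.spot_in(k,'wrist')[:2]:
    u,v=[int(round(x)) for x in r['centre']]; print(k,round(r['score'],2),u,v,W[v,u].round(3))
E
python3 c.py; ls pics
```

```text
6.375 [ 0.5001 -0.0023  0.2293] [[1.0, 0.003, -0.0], [0.003, -1.0, -0.001], [-0.0, 0.001, -1.0]] [-0.09  0.56 -0.    1.97  0.01  0.62 -1.66]
cradle 12025 [0.5013 0.1803] [ 95. 224.] -11.8
-0.115 344 [0.025 0.026 0.027] [-0.042  0.041]
-0.105 988 [0.018 0.025 0.026] [-0.042  0.04 ]
-0.095 519 [0.008 0.025 0.026] [-0.042  0.04 ]
-0.085 437 [0.009 0.025 0.026] [-0.042  0.041]
-0.075 452 [0.009 0.025 0.026] [-0.042  0.041]
-0.065 470 [0.009 0.026 0.026] [-0.042  0.042]
-0.055 487 [0.008 0.024 0.026] [-0.042  0.041]
-0.045 276 [0.007 0.008 0.009] [-0.024  0.024]
-0.035 361 [0.007 0.008 0.009] [-0.024  0.024]
-0.025 356 [0.007 0.008 0.009] [-0.024  0.024]
-0.015 372 [0.007 0.008 0.009] [-0.024  0.024]
-0.005 380 [0.007 0.008 0.009] [-0.024  0.024]
0.005 388 [0.007 0.008 0.009] [-0.024  0.024]
0.015 395 [0.007 0.008 0.009] [-0.024  0.024]
0.025 407 [0.007 0.008 0.009] [-0.024  0.023]
0.035 416 [0.007 0.008 0.009] [-0.024  0.024]
0.045 557 [0.007 0.008 0.009] [-0.046  0.045]
0.055 648 [0.008 0.023 0.024] [-0.047  0.045]
0.065 692 [0.008 0.023 0.024] [-0.047  0.045]
0.075 719 [0.008 0.023 0.024] [-0.047  0.046]
0.085 738 [0.008 0.023 0.024] [-0.047  0.046]
0.095 930 [0.014 0.023 0.024] [-0.047  0.045]
0.105 693 [0.014 0.015 0.019] [-0.047  0.045]
cradle_tail 0.65 158 154 [0.525 0.177 0.007]
cradle_head 0.96 158 155 [0.524 0.177 0.008]
cradle_head 0.18 319 311 [ 0.493 -0.003  0.245]
scene0.png
side0.png
w2800.png
w6375.png
```

```bash
python3 - <<'E'
from m import *
W=np.load('wrist.npy'); im=cv2.imread('wrist.png'); hsv=cv2.cvtColor(im,cv2.COLOR_BGR2HSV); H,S,V=[hsv[...,i].astype(int) for i in range(3)]
T=(W[...,2]>.2)&(W[...,2]<.27)&(abs(W[...,0]-.5)<.13)&(abs(W[...,1])<.06)
Y=T&(H>18)&(H<35)&(S>120)&(W[...,2]>.235)
for nm,m in [('all',T),('yellow',Y),('red',T&((H<8)|(H>172))&(S>130))]:
    P=W[m]; print(nm,len(P),fit(P[:,:2]),np.percentile(P[:,2],[5,50,95]).round(4))
P=W[Y]; A=np.c_[P[:,:2]-P[:,:2].mean(0),np.ones(len(P))]; print('plane',np.linalg.lstsq(A,P[:,2],rcond=None)[0])
E
```

```text
all 60075 (array([ 0.5322, -0.0018]), array([116., 123.]), np.float32(-0.0)) [0.238  0.2447 0.2676]
yellow 12758 (array([ 0.5135, -0.0036]), array([81., 57.]), np.float32(0.5)) [0.2418 0.2439 0.2449]
red 3341 (array([ 0.4888, -0.0038]), array([23., 32.]), np.float32(-90.0)) [0.2397 0.2439 0.2449]
plane [-0.00154593  0.00093587  0.24369373]
```

View pics/w6375.png

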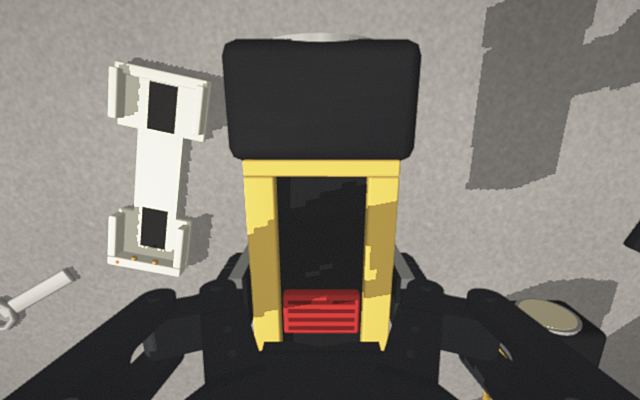

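The wrist view shows the torch held level, lens ahead, with the switch at (322,311). The cradle is to the left: head cup at (160,100), and tail with brass pins at (150,250).

Call:
arm_command(
  rows=[
    [[0, 0, 0.4], [0.02, -0.5, 0], 1],
    [[0, 0, 0.8], [0.03, -1.2, 0], 1],
    [[0, 0, 1.2], [0.05, -1.9, 0], 1],
    [[0, 0, 1.5], [0.05, -2.5, 0], 1],
    [[0, 0, 1.5], [0.05, -2.9, 0.3], 1],
    [[0, 0, 1.5], [0.05, -3.06, 0.9], 1],
    [[0, 0, 1.5], [0.05, -3.06, 1.5], 1],
    [[0, 0, 1.5], [0.05, -3.06, 2.0], 1],
    [[0, 0, 1.5], [0.05, -3.06, 2.2], 1],
    [[0, 0, 1.5], [0.05, -3.06, 2.2], 1],
    [[0, 0, 1.5], [0.05, -3.06, 2.2], 1],
  ],
)

```text
time: 7.9
position: [0.5033, 0.1831, 0.0983]
orientation: [0.995, -0.102, 0.001, -0.0]
force: [0.0, 0.7, -4.0]
width: 0.0549
grasp_force: 65.6
```

```bash
python3 - <<'E'
from t import *
th=np.radians(-11.8); d=np.array([np.cos(th),np.sin(th)]); n=np.array([-d[1],d[0]]); c=np.array([.5013,.1803])
U=W[...,:2]-c; t=U@d; w=U@n
T=(W[...,2]>.11)&(W[...,2]<.15)&(abs(t)<.12)&(abs(w)<.05)
Y=T&(H>18)&(H<35)&(S>120)
print('yellow t',np.percentile(t[Y],[1,99.5]).round(4),'w',np.percentile(w[Y],[.5,99.5]).round(4),np.median(W[Y][:,2]))
Bk=T&(t>.06); print('head',np.percentile(t[Bk],99.5),np.percentile(w[Bk],[.5,99.5]))
for nm in ['wrist']:
  C=(V>100)&(S<70)&(W[...,2]>.018)&(W[...,2]<.035)&(abs(t)<.13)&(abs(w)<.06)
  print(len(t[C]), 't',np.percentile(t[C],[.5,99.5]).round(4),'w',np.percentile(w[C],[.5,99.5]).round(4))
print('tcp',(s['position'][:2]-c)@d,(s['position'][:2]-c)@n)
im2=np.array(robot.camera('side')[0]); cv2.imwrite('pics/s2.png',np.hstack([im,cv2.resize(im2[200:320,220:400],(540,400))])[:, ::1][::1])
a=cv2.imread('pics/s2.png'); cv2.imwrite('pics/s2.png',cv2.resize(a,(800,int(400*800/a.shape[1]))))
E
```

```text
7.9 [0.5033 0.1831 0.0983] [[0.979, -0.203, 0.002], [-0.203, -0.979, 0.001], [0.002, -0.001, -1.0]] [-0.47  0.81  0.05  1.96 -0.11  0.36 -2.11]
yellow t [-0.02    0.0552] w [-0.0263  0.0289] 0.11296575398068101
head 0.09480846077279831 [-0.0304424   0.03294558]Traceback (most recent call last):
  File "<stdin>", line 10, in <module>
    return _quantile_unchecked(
        a, q, axis, out, overwrite_input, method, keepdims, weights)
    return _ureduce(a,
                    func=_quantile_ureduce_func,
    ...<5 lines>...
                    overwrite_input=overwrite_input,
                    method=method)
    r = func(a, **kwargs)
    result = _quantile(arr,
                       quantiles=q,
    ...<2 lines>...
                       out=out,
                       weights=wgt)
    slices_having_nans = np.isnan(arr[-1, ...])
                                  ~~~^^^^^^^^^
IndexError: index -1 is out of bounds for axis 0 with size 0
```

Call:
arm_command(
  rows=[
    [[0, 0, 0], [0, 0.02, 0.2], 1],
    [[0, 0, 0], [0, 0.02, 0.4], 1],
    [[0, 0, 0], [0, 0.02, 0.55], 1],
    [[0, 0, 0], [0, 0.02, 0.7], 1],
    [[0, 0, 0], [0, 0.02, 0.8], 1],
    [[0, 0, 0], [0, 0.02, 0.87], 1],
    [[0, 0, 0], [0, 0.02, 0.9], 1],
    [[0, 0, 0], [0, 0.02, 0.92], 1],
    [[0, 0, 0], [0, 0.02, 0.94], 1],
    [[0, 0, 0], [0, 0.02, 0.94], 1],
    [[0, 0, 0], [0, 0.02, 0.94], 1],
  ],
)

```text
time: 9.32
position: [0.5021, 0.1818, 0.041]
orientation: [0.995, -0.102, 0.0, -0.0]
force: [-0.0, 0.4, -5.3]
width: 0.0553
grasp_force: 66.0
```

Call:
arm_command(
  rows=[
    [[0, 0, 0], [0, 0, 0.02], 1],
    [[0, 0, 0], [0, 0, 0.04], 1],
    [[0, 0, 0], [0, 0, 0.04], 1],
  ],
)

```text
time: 9.7
position: [0.5022, 0.1818, 0.0406]
orientation: [0.995, -0.102, 0.001, -0.0]
force: [-3.7, -0.6, 15.3]
width: 0.0554
grasp_force: 68.4
```

Call:
arm_command(
  rows=[
    [[0, 0, 0], [0, 0, -0.02], 0.9],
    [[0, 0, 0], [0, 0, -0.02], 0.3],
    [[0, 0, 0], [0, 0, -0.02], 0],
    [[0, 0, 0], [0, 0, -0.02], 0],
    [[0, 0, 0], [0, 0, -0.02], 0],
    [[0, 0, 0], [0, 0, -0.3], 0],
    [[0, 0, 0], [0, 0, -0.8], 0],
    [[0, 0, 0], [0, 0, -1.6], 0],
    [[0, 0, 0], [0, 0, -2.4], 0.5],
    [[0, 0, 0], [0, 0, -3.2], 1],
    [[0, 0, 0], [0, 0, -3.2], 1],
    [[0, 0, 0], [0, 0, -3.2], 1],
  ],
)

```text
time: 11.2
position: [0.5016, 0.1817, 0.2308]
orientation: [0.995, -0.102, -0.0, -0.0]
force: [0.1, 0.3, -0.8]
width: 0.0124
grasp_force: 0.0
```

```bash
cat > k.py <<'E'
from t import *
th=np.radians(-11.8); d=np.array([np.cos(th),np.sin(th)]); n=np.array([-d[1],d[0]]); c=np.array([.5013,.1803])
U=W[...,:2]-c; t=U@d; w=U@n
T=(W[...,2]>.045)&(W[...,2]<.07)&(abs(t)<.12)&(abs(w)<.05)
P=W[T]; print('torch',fit(np.c_[t[T],w[T]]),np.percentile(P[:,2],[5,50,95]).round(4))
Rd=T&((H<8)|(H>172))&(S>130)
print('red t',np.percentile(t[Rd],[1,99]).round(4),'w',np.percentile(w[Rd],[1,99]).round(4))
A=np.c_[P[:,:2]-c,np.ones(len(P))]; m=abs(P[:,2]-np.median(P[:,2]))<.004; print('plane',np.linalg.lstsq(A[m],P[m,2],rcond=None)[0])
print('tcp',(s['position'][:2]-c)@d,(s['position'][:2]-c)@n, robot.state()['force'])
E
python3 k.py; ls pics
```

```text
11.2 [0.5016 0.1817 0.2308] [[0.979, -0.202, -0.0], [-0.202, -0.979, 0.0], [-0.0, -0.0, -1.0]] [-0.49  0.6   0.1   1.87 -0.09  0.68 -2.12]
torch (array([-0.0003,  0.0017]), array([ 67., 192.]), np.float32(-1.6)) [0.0491 0.0552 0.0578]
red t [-0.019   0.0007] w [-0.0152  0.016 ]
plane [ 0.0114571  -0.00108924  0.05557761]
tcp -2.3777038799183104e-05 0.0014061855371529962 [ 0.01435241  0.31649061 -0.64096092]
scene0.png
side0.png
w11200.png
w2800.png
w6375.png
w7900.png
```

Call:
arm_command(
  rows=[
    [[0, 0, -1.2], [0.1, 0, 0], 1],
    [[0, 0, -2.4], [0.2, 0, 0], 1],
    [[0, 0, -3.6], [0.3, 0, 0], 1],
    [[0, 0, -4.8], [0.43, 0, 0], 1],
    [[0, 0, -6.0], [0.43, 0, 0], 1],
    [[0, 0, -7.2], [0.43, 0, 0], 1],
    [[0, 0, -8.4], [0.43, 0, 0.3], 1],
    [[0, 0, -9.6], [0.43, 0, 0.8], 1],
    [[0, 0, -10.8], [0.43, 0, 1.3], 1],
    [[0, 0, -11.25], [0.43, 0, 1.8], 1],
    [[0, 0, -11.25], [0.43, 0, 2.2], 1],
    [[0, 0, -11.25], [0.43, 0, 2.35], 1],
    [[0, 0, -11.25], [0.43, 0, 2.35], 1],
    [[0, 0, -11.25], [0.43, 0, 2.35], 1],
  ],
)

```text
time: 13.0
position: [0.5277, 0.1768, 0.0901]
orientation: [0.775, 0.632, 0.001, 0.0]
force: [-0.0, 0.2, -0.2]
width: -0.0003
grasp_force: 0.0
```

```bash
python3 k.py; ls -t pics|head -1; cp $(ls -t pics/*|head -1) pics/ins.png
```

```text
13.0 [0.5277 0.1768 0.0901] [[0.202, 0.979, 0.001], [0.979, -0.202, 0.0], [0.001, 0.001, -1.0]] [-0.26  0.85 -0.26  1.89  0.45  0.46 -1.04]
torch (array([-0.0012,  0.0027]), array([ 65., 192.]), np.float32(-0.9)) [0.0491 0.0551 0.0576]
red t [-0.0192  0.0004] w [-0.0149  0.0156]
plane [ 0.00803826 -0.00993914  0.05568393]
tcp 0.026574433179067953 0.0020060425420431586 [-0.21680792  0.4152078   0.28761614]
w13000.png
```

View pics/ins.png

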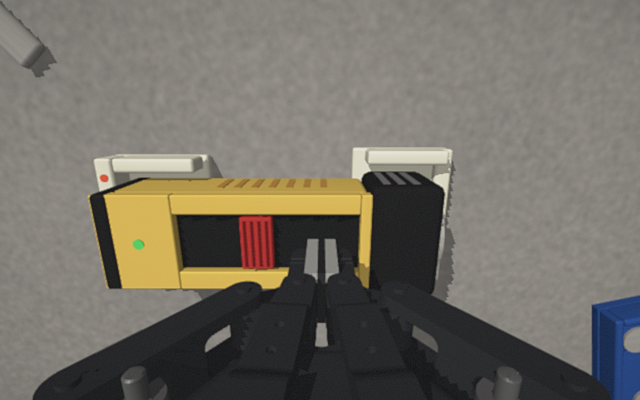

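The picture shows the shut fingertips at (322,260), over the slot, to the lens side of the red switch at (257,243). They are clear of the slot end at (358,240).

Call:
arm_command(
  rows=[
    [[0, 0, 0], [0, 0, 0.1], 1],
    [[0, 0, 0], [0, 0, 0.2], 1],
    [[0, 0, 0], [0, 0, 0.26], 1],
    [[0, 0, 0], [0, 0, 0.3], 1],
    [[0, 0, 0], [0, 0, 0.3], 1],
  ],
)

```text
time: 13.68
position: [0.5272, 0.1766, 0.0713]
orientation: [0.775, 0.632, -0.0, 0.0]
force: [1.1, -0.1, 0.5]
width: 0.0003
grasp_force: 0.0
```

Call:
arm_command(
  rows=[
    [[0, 0, 0], [0, -0.08, 0], 1],
    [[0, 0, 0], [0, -0.16, 0], 1],
    [[0, 0, 0], [0, -0.24, 0], 1],
    [[0, 0, 0], [0, -0.3, 0], 1],
    [[0, 0, 0], [0, -0.3, 0], 1],
  ],
)

```text
time: 14.3
position: [0.5093, 0.1804, 0.0715]
orientation: [0.775, 0.632, -0.0, -0.0]
force: [-0.1, 0.1, -0.0]
width: -0.0003
grasp_force: 0.0
```

```bash
python3 k.py
```

```text
14.3 [0.5093 0.1804 0.0715] [[0.202, 0.979, -0.0], [0.979, -0.202, -0.0], [-0.0, -0.0, -1.0]] [-0.3   0.87 -0.22  1.95  0.46  0.38 -1.08]
torch (array([-0.0009,  0.0027]), array([ 65., 192.]), np.float32(-1.1)) [0.0491 0.0552 0.0578]
red t [-0.0188  0.0003] w [-0.0146  0.0156]
plane [ 0.0065196  -0.01699949  0.05581715]
tcp 0.007859129195134536 0.0017077661805429138 [ 0.46616022  0.40626671 -0.80446989]
```

Call:
arm_command(
  rows=[
    [[0, 0, 0], [0, -0.06, 0], 1],
    [[0, 0, 0], [0, -0.12, 0], 1],
    [[0, 0, 0], [0, -0.18, 0], 1],
    [[0, 0, 0], [0, -0.22, 0], 1],
    [[0, 0, 0], [0, -0.22, 0], 1],
  ],
)

```text
time: 14.98
position: [0.4963, 0.183, 0.0715]
orientation: [0.775, 0.632, -0.0, -0.0]
force: [-0.4, 0.4, 0.9]
width: 0.0002
grasp_force: 0.0
```

```bash
python3 k.py
```

```text
14.975 [0.4963 0.183  0.0715] [[0.202, 0.979, -0.001], [0.979, -0.202, -0.0], [-0.0, -0.0, -1.0]] [-0.32  0.86 -0.2   1.98  0.47  0.35 -1.1 ]
torch (array([-0.0008,  0.0029]), array([ 65., 193.]), np.float32(-1.3)) [0.0491 0.0552 0.0579]
red t [-0.0307 -0.0123] w [-0.0141  0.0156]
plane [ 0.00613208 -0.01792147  0.05585079]
tcp -0.005435822370663108 0.0016246479228386537 [-0.19523137  0.5331803  -0.14936794]
```

Call:
arm_command(
  rows=[
    [[0, 0, 0], [0, -0.03, 0], 1],
    [[0, 0, 0], [0, -0.05, 0], 1],
    [[0, 0, 0], [0, -0.07, 0], 1],
    [[0, 0, 0], [0, -0.07, 0], 1],
  ],
)

```text
time: 15.52
position: [0.4925, 0.1838, 0.0715]
orientation: [0.775, 0.632, -0.0, -0.0]
force: [1.0, -0.7, -0.4]
width: -0.0002
grasp_force: 0.3
```

```bash
python3 k.py
```

```text
15.525 [0.4925 0.1838 0.0715] [[0.202, 0.979, -0.0], [0.979, -0.202, -0.0], [-0.0, -0.0, -1.0]] [-0.33  0.86 -0.2   1.99  0.47  0.34 -1.1 ]
torch (array([-0.0008,  0.0013]), array([ 66., 192.]), np.float32(-0.3)) [0.0491 0.0552 0.0578]
red t [-0.0345 -0.0162] w [-0.014   0.0157]
plane [ 0.00599444 -0.01724283  0.05583588]
tcp -0.009342906025160887 0.001632982015120333 [ 0.75247019 -0.68836946  0.12836445]
```

Call:
arm_command(
  rows=[
    [[0, 0, 0], [0, -0.02, 0], 1],
    [[0, 0, 0], [0, -0.04, 0], 1],
    [[0, 0, 0], [0, -0.04, 0], 1],
  ],
)

```text
time: 15.95
position: [0.4906, 0.1842, 0.0715]
orientation: [0.775, 0.632, 0.0, 0.0]
force: [2.5, -0.1, -0.6]
width: -0.0002
grasp_force: 1.0
```

Call:
arm_command(
  rows=[
    [[0, 0, 0], [0, 0.1, 0], 1],
    [[0, 0, 0], [0, 0.2, 0], 1],
    [[0, 0, 0], [0, 0.2, -0.4], 1],
    [[0, 0, 0], [0, 0.2, -1.2], 1],
    [[0, 0, 0], [0, 0.2, -2], 1],
    [[0, 0, 0], [0, 0.2, -2.8], 1],
    [[0, 0, 0], [0, 0.2, -2.8], 1],
    [[0, 0, 0], [0, 0.2, -2.8], 1],
  ],
)

```text
time: 16.95
position: [0.5017, 0.1813, 0.239]
orientation: [0.775, 0.631, -0.001, 0.0]
force: [0.6, 0.3, 0.1]
width: 0.0001
grasp_force: 0.0
```

```bash
python3 k.py; cp $(ls -t pics/*|head -1) pics/fin.png
```

```text
16.95 [0.5017 0.1813 0.239 ] [[0.203, 0.979, -0.001], [0.979, -0.203, -0.001], [-0.001, -0.001, -1.0]] [-0.19  0.6  -0.39  1.85  0.32  0.75 -0.96]
torch (array([-0.0017,  0.0009]), array([191.,  65.]), np.float32(0.4)) [0.0489 0.055  0.0576]
red t [-0.0365 -0.0176] w [-0.0148  0.0154]
plane [ 0.00826216 -0.00341733  0.05558625]
tcp 0.00020331686745834852 0.001018556675221051 [-0.33026987 -0.63996016 -1.22832328]
```

View pics/fin.png

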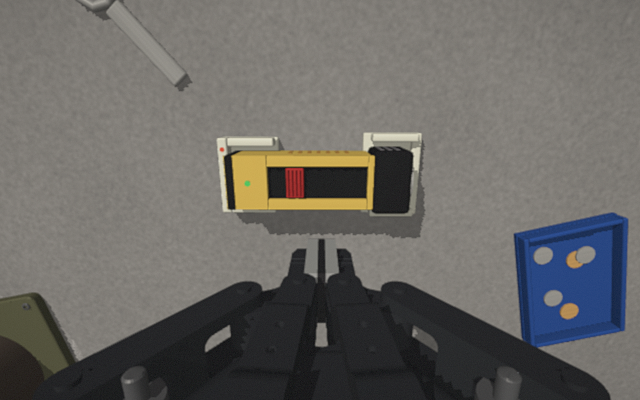

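The torch lies level in the cradle, centred within about 2 mm. The switch at (295,183) is 25 mm to the tail side of centre, so it is fully off.

```bash
python3 -c "
from workcell import robot
print(robot.hand_in())"
```

```text
the job is handed in; nothing more can be done
None
```

I handed the job in: the torch is switched off and lies level in its cradle, switch up and lens at the low-lipped end, and the arm touched nothing else (the hand-in returned no verdict).

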